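Wedge the rocking microplate shaker

ROBOT

A 7-joint arm with a two-finger parallel gripper is mounted at the origin on a cart in front of the work surface, level with it; the furniture and walls round the work are solid. World frame = base frame: x ahead of the robot, y to its left, z up, the work surface at z = 0. Lengths are in m, angles in rad, forces in N, time in s.
With the tool pointing down it reaches from about 0.4 to 0.85 m from the base axis. Payload 10.4 kg.
Tool frame: the origin (TCP) lies on the centre line of the jaws, within the pads' length; the fingertips stand 8 mm ahead of it and the grasp point (between the pads) lies 11 mm behind it (r.finger_overhang is the distance from the TCP to the fingertips, in m); z points along the fingers, y is the line along which they close (so a half turn about z gives the same grasp; the last joint's range is limited). The gripper opens to 87 mm and grips with 3 to 60 N. Pads are 19 mm wide; open, the fingers measure 117 mm over their backs; the gripper's body (75 mm by 190 mm) begins 51 mm behind the grasp point.
Start: joints at [-1.156, 0.332, -0.065, 1.46, 0.022, 1.35, -0.088], TCP at [0.265, 0.566, 0.231] pointing down, gripper open.
Joint ranges: [-2.6, 2.6], [-0.5, 2.12], [-1.47, 1.34], [0.16, 2.42], [-1.27, 4.41], [0.06, 2.06], [-2.6, 2.6]. Speed limits (rad/s): [2.22, 2.22, 2.79, 2.79, 3.14, 3.14, 3.14].

INTERFACE

Orientations are given as a unit quaternion [x, y, z, w].
In Python, from bench import r, vision gives the robot as it stands.
- The arm moves only by the tool drive_tool, never from a script. Its argument "series" is a list of rows, each a list of 2 entries, a list of its own where there are three numbers: the shift along the world's x, y, z in cm, then the turn about the world's z in degrees. A call has exactly 10 rows; each row shifts and turns the commanded pose from where the row before left it; what a row does not reach is not made up. A row lasts 1/8 s, in which the tool goes at most 62.5 mm and 10.7 degrees, less where a joint would pass 70% of its speed; a pose out of reach is approached as far as the arm can. A call with a gripper value outside its range is refused whole. "hand" is the closure, from 0 (fully open) to 1 (shut), set as the call begins (left out, the last holds). The fingers move at their own pace and stop on an object; "newtons" is the grip in N (left out, the last holds). Time passes only in rows, so rows that do not move let the fingers close, or fill a call up. It gives the time, the measured TCP pose, the force, the opening and the grip force at its end, in the units of the state.
- r.read_state(): the state, without advancing time (a new reading comes with each control period).
- vision.camera(name): name is "scene" or "top" or "wrist"; returns a dict with "color" (420x560x3 uint8, red, green, blue), "intrinsics" (3x3 intrinsics, pixels), "k1" (the pictures are not rectified: a ray, as slopes to the right and down, at radius r is drawn at 1 + k1 r^2 times it, then the intrinsics apply), "R" (3x3) and "t" (3): a world point X has camera coordinates R X + t; the wrist camera has in their place "mount" (4x4, takes a point from camera to tool coordinates, whose origin is the TCP and whose axes are the flange's). Camera axes: x right, y down, z forward; pixel columns grow to the right and rows downward; lengths in m; the calibration is good to about 2 mm. A picture is of the moment at which its call begins: read the wrist's pose just before it. There is no depth.
- r.close_job(): hands the job in; it is judged then, once.
The state is a dict: "time": time; "joint_positions": joint angles; "joint_vel": joint speeds; "joint_torque": joint torques, N m; "ee_pos": TCP position; "eef_rot": TCP orientation; "ft_force": force on the tool from outside, world axes, zero at the start; "torque": the same for the moment, N m; "width": finger opening in m; "grip_force": force on a finger pad.
Only numpy, scipy, OpenCV 4.12 (cv2) and the standard library are available. Lean on these libraries where they do the work, as an engineer would, in place of code of your own. Each camera call takes 0.05 s, during which the arm holds its last target. There are 200 camera calls.

TASK

The microplate shaker rocks because the foot under its front left corner (as seen from the robot) is too short and hangs above the bench. With the fingertips push the loose rubber wedge, thin end first, under that foot until the shaker no longer rocks, but not so far that it is jacked up out of level; do not grip or pick up anything, shove the shaker along or disturb the things around it. Finish while still pressing down with the fingertips on top of that corner, about as firmly as on a doorbell (5 to 15 N), the shaker standing firm and level on the wedge.

Things in the scene. Friction and masses are not known exactly. Their poses are not given: they have to be found in the camera images.
- shaker: white microplate shaker, 200 mm deep (x) by 180 wide (y), 2.6 kg, clear well plate clamped on top. Origin: at bench height under its middle; +x to its back, +y to its left. Underside 20 mm up; flat front console (x -100 to -40 mm) 60 mm high, bare on its left third; behind it 76 mm, the plate 104 mm. Level on 3 domed feet; to slide it, or lift the corner with the wedge, takes a push of over 8 N
- loose_foot (a point): point on the axis of the short domed rubber foot (22 mm across), at bench height; 20 mm in from the housing's front, 22 mm from its left side; axes as the shaker's. The foot's lowest point hangs 3.5 to 8.5 mm above it, by how much is not known: the push on the wedge grows from under 1 N to several N within a few mm once the wedge meets the foot
- loose_corner (a point): where to press: point on the flat console top straight above the short foot, 60 mm above the bench when the shaker is level; axes as the shaker's. Unwedged, 1 to 3 N down here rocks the corner down until its foot meets the bench (0.03 to 0.09 rad of tilt); let go, it swings back level
- wedge: loose black rubber wedge, 110 long (x) x 40 mm wide, 80 g, flat on the bench in front of the short foot, thin end roughly towards it. Origin: middle of its underside; +x to the thin end. 2 mm thick at the thin end (x = +55 mm), rising evenly to 18 mm at x = -45, then level to the upright end face at x = -55 mm, which is the one to push. Friction about 0.6; it stays where it is left
- marker_black: bystander: marker pen lying on the bench in front of the shaker, 127 mm long (its y), 14 mm high; origin under its middle
- reagent_bottle: bystander: round bottle standing to the left of the shaker, 56 mm across, 99 mm high; origin under its middle
- timer: bystander: flat square timer 66 x 66 x 18 mm; origin under its middle
- flask_a: bystander: small culture flask lying flat, 52 x 98 x 24 mm; origin under its middle
There are look-alikes about, which are no part of the job. What is meant by the wedge is not yellow, and is the smaller of those in its own colour.

How it is judged:
At the end, for the whole second after the job is handed in: Fingers press the shaker with 3 to 30 N within 50 mm of the point above the short foot; under this it stays still and level within 0.012 rad; that foot is over the wedge, within 20 mm of its middle line, and bears on it with over 2 N; the fingers no longer touch the wedge (contact force between the fingers and shaker between 3 and 30 N and horizontal distance between the grasp point and loose_corner below 0.05 m and contact force between wedge and shaker above 2 N and angle between shaker's own z axis and vertical below 0.012 rad and angular speed of shaker below 0.05 rad/s and y of loose_foot in the frame of wedge between -0.02 and 0.02 m and x of loose_foot in the frame of wedge between -0.055 and 0.06 m and contact force between the fingers and wedge below 0.5 N); the arm keeps its last pose, push and grip.
It fails at once if the wedge is picked up or tipped over (height (world z) of wedge above 0.012 m or angle between wedge's own z axis and vertical above 0.3 rad).
It fails at once if the wedge is gripped or rammed (more than 35 N on it) (contact force between the fingers and wedge above 35 N).
It fails at once if the shaker is shoved more than 30 mm from its place (distance of shaker from where it was at the start of the episode above 0.03 m).
It fails at once if the shaker is lifted or tipped further than its own rocking (angle between shaker's own z axis and vertical above 0.13 rad).
It fails at once if a bystander (marker, bottle, timer, flask) is moved more than 30 mm (distance of any of marker_black, reagent_bottle, timer, flask_a from where it was at the start of the episode above 0.03 m).
It also fails if it takes over 51 s, if anything falls off the work surface, if the arm or the gripper's body presses on something with over 40 N, if the wrist force passes 120 N, or if a joint passes its speed limit or range.

## Working session

There is one attempt and no reset: what is moved stays moved. The work goes in short steps, Python scripts to look and compute and a tool call to move; the robot and the scene stay as the last step left them, time stands still between calls to the robot, and variables do not carry over. Pictures are saved under pics/ and viewed, at most 10 in all, crops included, and the job is handed in when it is done.

Besides the shell and the picture viewer there is one more tool, called as a command line: name --argument value ..., lists and objects as JSON in quotes. drive_tool: Moves the arm, as the interface text tells. Its arguments: {"type":"object","properties":{"series":{"type":"array"},"hand":{"type":"number"},"newtons":{"type":"number"}},"required":["series"]}

```bash
mkdir -p pics; ls
cat > h.py <<'E'
import numpy as np, cv2, pickle
from bench import r, vision
def ray(c,uv):
    K=np.array(c["intrinsics"],float);k=float(c["k1"])
    d=cv2.undistortPoints(np.array([[uv]],float),K,np.array([k,0,0,0,0.]))[0,0]
    R=np.array(c["R"]);t=np.array(c["t"])
    return -R.T@t, R.T@np.array([d[0],d[1],1.])
def onz(c,uv,z):
    o,d=ray(c,uv); return o+d*(z-o[2])/d[2]
def proj(c,X):
    p=np.array(c["R"])@np.array(X)+np.array(c["t"]);s=p[:2]/p[2];s=s*(1+float(c["k1"])*(s@s))
    K=np.array(c["intrinsics"]);return K[:2,:2]@s+K[:2,2]
E
python3 - <<'E'
from h import *
for n in("scene","top"):
    c=vision.camera(n);pickle.dump(c,open(n+".pkl","wb"));cv2.imwrite(f"pics/{n}0.png",c["color"][:,:,::-1])
    print(n,c["R"],c["t"],c["k1"],c["intrinsics"])
s=r.read_state();print(s["ee_pos"],s["eef_rot"],s["time"],s["width"],r.finger_overhang)
E
```

```text
pics
scene [[ 0.73563013 -0.67721057 -0.01530196]
 [-0.49768256 -0.52501484 -0.69041399]
 [ 0.4595219   0.51550486 -0.72325263]] [-0.47348066  0.26951373  0.81658595] -0.0016264574706259898 [[415.79663267   0.         281.04230389]
 [  0.         415.79663267 204.10601326]
 [  0.           0.           1.        ]]
top [[-0.00775685 -0.99993291  0.00860257]
 [-0.99291381  0.00668165 -0.11864873]
 [ 0.11858329 -0.00946195 -0.99289903]] [-0.1320635   0.5690502   0.91368134] 0.01120392912499611 [[379.37869039   0.         284.27151174]
 [  0.         379.37869039 207.8386727 ]
 [  0.           0.           1.        ]]
[0.26485582 0.56574437 0.22984632] [ 2.17163806e-01  9.76134977e-01 -6.16184584e-04 -8.79322612e-05] 0.1 0.08698170204396567 0.008
```

View pics/top0.png

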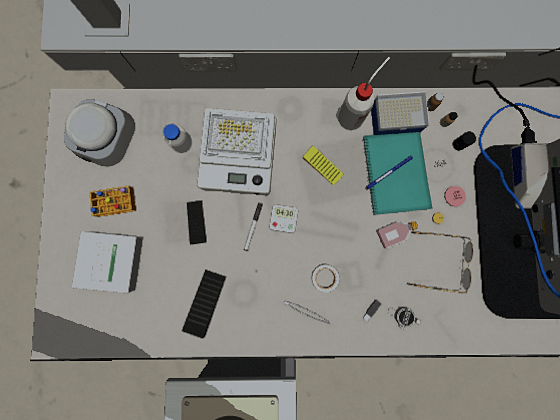

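View pics/scene0.png

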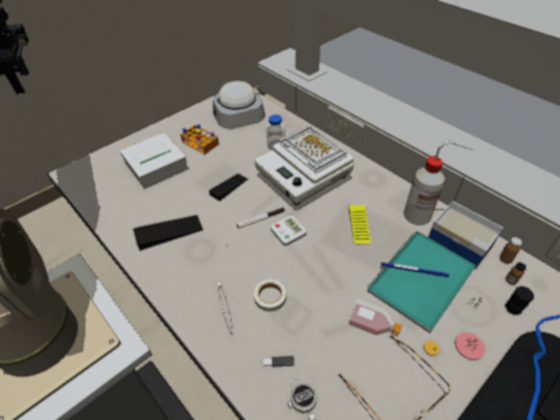

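The top view shows two black ridged wedges, a small one at (196,222) and a large one at (204,303), plus a yellow one at (323,165). The small black one fits: not yellow, and the smaller in its colour. The shaker is at (236,150), the bottle at (175,137), the marker at (254,227) and the timer at (284,218). I'll confirm in one crop while measuring the contours.

Run:
```python
from h import *
c=pickle.load(open("top.pkl","rb"));im=c["color"]
cv2.imwrite("pics/crop1.png",cv2.resize(im[90:260,150:290,::-1],None,fx=4,fy=3.5*1,interpolation=cv2.INTER_CUBIC))
g=im.max(2)
m=(g<70).astype(np.uint8);m[:, :180]=0;m[:,212:]=0;m[:195]=0;m[250:]=0
cs,_=cv2.findContours(m,cv2.RETR_EXTERNAL,cv2.CHAIN_APPROX_NONE)
k=max(cs,key=cv2.contourArea);print("wedge px",cv2.boxPoints(cv2.minAreaRect(k)))
a=cv2.approxPolyDP(cv2.convexHull(k),2.5,True)[:,0]
for p in a: print(p,onz(c,p,0).round(4),onz(c,p,.002).round(4)[:2],onz(c,p,.018).round(4)[:2])
# shaker white mask
w=((im.min(2)>218)).astype(np.uint8);w[:95]=0;w[205:]=0;w[:,:190]=0;w[:,285:]=0
cs,_=cv2.findContours(w,cv2.RETR_EXTERNAL,cv2.CHAIN_APPROX_NONE)
k=max(cs,key=cv2.contourArea);print(cv2.contourArea(k),cv2.boundingRect(k))
a=cv2.approxPolyDP(cv2.convexHull(k),3,True)[:,0]
for p in a: print(p,onz(c,p,.06).round(4))
s=pickle.load(open("scene.pkl","rb"))
cv2.imwrite("pics/crop2.png",cv2.resize(s["color"][120:220,190:360,::-1],None,fx=4.5,fy=4.5,interpolation=cv2.INTER_CUBIC))
```

```text
wedge px [[186.1294  201.68233]
 [202.49411 200.42351]
 [205.72354 242.40587]
 [189.35883 243.66469]]
[201 201] [0.5915 0.079  0.    ] [0.5912 0.0786] [0.589  0.0752]
[205 242] [0.4856 0.0669 0.    ] [0.4855 0.0665] [0.485  0.0633]
[190 243] [0.4833 0.105  0.    ] [0.4833 0.1046] [0.4828 0.1008]
[187 203] [0.5865 0.115  0.    ] [0.5862 0.1145] [0.5841 0.1106]Traceback (most recent call last):
  File "<stdin>", line 13, in <module>
ValueError: max() iterable argument is empty
```

View pics/crop1.png

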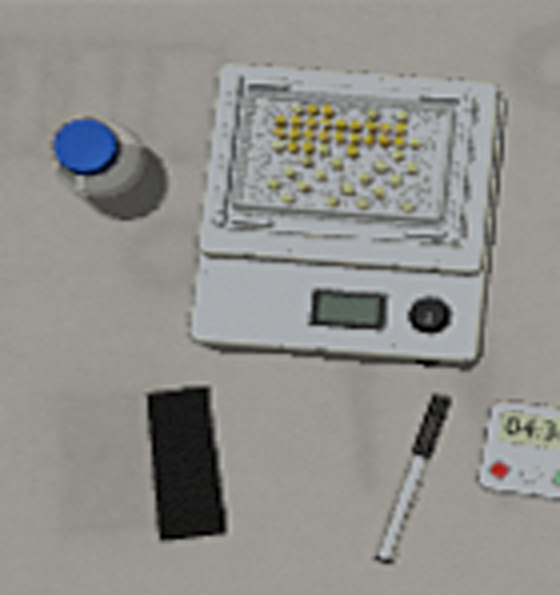

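The crop confirms that the small black wedge (196,222) lies in front of the short-foot corner, with the console's front left top corner near top-image (197.5,188.6). Next I fit the edges at sub-pixel precision.

Run:
```python
from h import *
c=pickle.load(open("top.pkl","rb"));im=c["color"];g=im.astype(float).mean(2)
print("cam",ray(c,(280,210))[0].round(3))
for col in(215,230): print(col,g[180:200,col].astype(int))
for row in(175,183): print(row,g[row,190:206].astype(int))
for row in (215,230): print("w",g[row,182:210].astype(int))
for col in (195,199): print("w",g[196:206,col].astype(int),g[236:250,col].astype(int))
s=pickle.load(open("scene.pkl","rb"))
cv2.imwrite("pics/crop2.png",cv2.resize(s["color"][120:220,190:360,::-1],None,fx=4.5,fy=4.5,interpolation=cv2.INTER_CUBIC))
```

```text
cam [ 0.456 -0.127  0.976]
215 [171 172 173 172 171 174 174 179 146  80  55 140 156 152 153 151 151 151
 153 152]
230 [104  70  24 159 182 174 171 173 181 128  65  53 126 153 153 147 150 150
 149 150]
175 [148 149 148 147 148 146 147 142 140 179 175 171 171 172 171 172]
183 [149 151 149 151 152 154 145 133 177 174 173 171 171 172 170 172]
w [139 139 140 142 139  95   7  21  25  25  21  23  23  24  23  23  25  26
  25  24   6  82 168 152 153 150 151 151]
w [141 141 142 142 143 147 125  11  18  24  25  26  24  24  27  27  28  25
  30  30  23  22   4  84 166 154 153 153]
w [149 150 149 154 128  61  13  23  23  23] [ 25  21  22  24  25  23  18   0 133 158 152 150 151 150]
w [150 151 153 162  95  15  19  23  27  24] [ 22  26  22  22  22  24   3  98 148 153 150 151 152 151]
```

View pics/crop2.png

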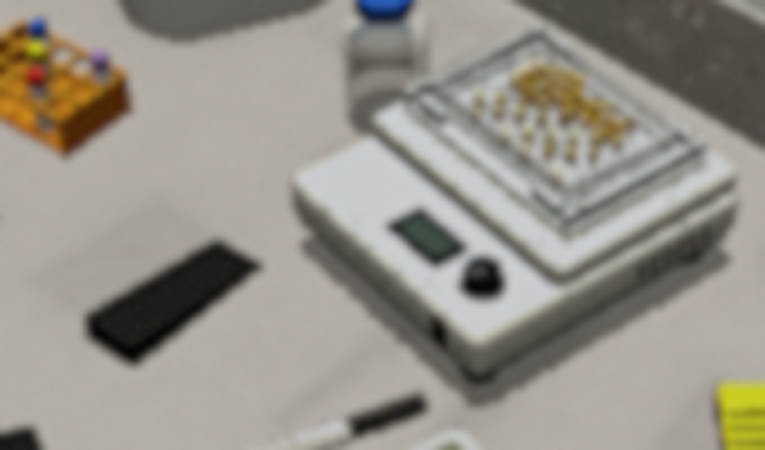

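The crop shows the wedge's thick end face at crop (110,340), facing the robot, and its thin end at (240,255), facing the shaker. Fitting the lines now.

Run:
```python
from h import *
c=pickle.load(open("top.pkl","rb"));im=c["color"];g=im.astype(float).mean(2)
def cross(v,th):  # first downward crossing
    for i in range(len(v)-1):
        if v[i]>=th>v[i+1]: return i+(v[i]-th)/(v[i]-v[i+1])
def cut(p,z): return np.array([onz(c,q,z)[:2] for q in p if q is not None])
def line(P):
    vx,vy,x,y=cv2.fitLine(P.astype(np.float32),cv2.DIST_HUBER,0,.001,.001).ravel();return np.array([x,y]),np.array([vx,vy])
def inter(a,b): s=np.linalg.solve(np.c_[a[1],-b[1]],b[0]-a[0]);return a[0]+s[0]*a[1]
F=cut([(x,185+cross(g[185:197,x],140)) for x in range(204,262)],.058)
L=cut([(200-cross(g[y,200:188:-1],158) if 0 else 202-cross(g[y,202:190:-1],158),y) for y in range(166,185)],.055)
f=line(F);l=line(L);
for n,q in(("front",f),("left",l)): print(n,q[0].round(4),np.degrees(np.arctan2(q[1][1],q[1][0])))
co=inter(f,l);print("corner",co.round(4))
d=f[1]*(1 if f[1][1]>0 else -1); ex=np.array([d[1],-d[0]]);ey=d
foot=co+.02*ex-.022*ey; yaw=np.arctan2(ex[1],ex[0]);print("foot",foot.round(4),"yaw",np.degrees(yaw), "centre",(co+.1*ex-.09*ey).round(4))
# wedge
m=255-np.clip((g-10)*1,0,255)
le=cut([(195-cross(-0+g[y,195:180:-1]*-1+200,110) if 0 else 195-[i for i in range(14) if g[y,195-i]>85][0]+.5,y) for y in range(206,240)],.009)
re=cut([(195+[i for i in range(16) if g[y,195+i]>85][0]-.5,y) for y in range(206,240)],.009)
te=cut([(x,215-[i for i in range(20) if g[215-i,x]>85][0]+.5) for x in range(189,201)],.002)
be=cut([(x,230+[i for i in range(20) if g[230+i,x]>85][0]-.5) for x in range(192,204)],.009)
a,b,t,e=map(line,(le,re,te,be))
for n,q in zip(("l","r","thin","end"),(a,b,t,e)): print(n,q[0].round(4),np.degrees(np.arctan2(q[1][1],q[1][0])).round(2))
C=[inter(t,a),inter(t,b),inter(e,b),inter(e,a)];print("corners",np.round(C,4))
mid=(C[0]+C[1])/2;me=(C[2]+C[3])/2;u=mid-me;print("len",np.linalg.norm(u),"w",np.linalg.norm(C[0]-C[1]),"wedge c",((mid+me)/2).round(4),"yaw",np.degrees(np.arctan2(u[1],u[0])))
print("thin mid",mid,"end mid",me,"to foot",foot-mid)
u/=np.linalg.norm(u);print("foot lateral off wedge line",u[0]*(foot-me)[1]-u[1]*(foot-me)[0])
s=pickle.load(open("scene.pkl","rb"));print("corner in scene crop",(proj(s,[*co,.06])-[190,120])*4.5,"thin",[(proj(s,[*q,.002])-[190,120])*4.5 for q in C[:2]])
for n,p,z in(("bottle",(172,131),.099),("marker",(254,227),.007)):print(n,onz(c,p,z))
```

```text
front [0.613  0.0099] 84.79631
left [0.6453 0.0754] -4.9887753
corner [0.6191 0.0776]
foot [0.6371 0.0539] yaw -5.203686 centre [ 0.7106 -0.0211]
l [0.5393 0.1105] 5.37
r [0.5349 0.0681] 7.49
thin [0.5913 0.0951] -83.45
end [0.4829 0.0827] -83.29
corners [[0.589  0.1152]
 [0.5935 0.0758]
 [0.4854 0.0616]
 [0.4803 0.1049]]
len 0.10908531 w 0.03959926 wedge c [0.5371 0.0894] yaw 6.425235
thin mid [0.59126306 0.09548244] end mid [0.48286295 0.08327507] to foot [ 0.04580688 -0.04157297]
foot lateral off wedge line -0.046437934
corner in scene crop [287.8058629  172.56270601] thin [array([216.56129943, 238.84461388]), array([263.18798448, 267.14815907])]
bottle [0.74601022 0.12974431 0.099     ]
marker [ 0.52258091 -0.05872932  0.007     ]
```

drive_tool --series '[[[2.8,-4.2,0],1.4],[[2.8,-4.2,0],1.4],[[2.8,-4.2,0],1.4],[[2.8,-4.2,0],1.4],[[2.8,-4.2,-1],1.4],[[2.8,-4.2,-2],1.4],[[2.8,-4.2,-3],1.4],[[2.8,-4.2,-4],1.4],[[2.8,-4.2,-3],1.4],[[2.8,-3.2,-2],1.4]]' --hand 0.85 --newtons 5

```text
time: 1.35
ee_pos: [0.5441, 0.155, 0.08]
eef_rot: [0.097, 0.995, -0.001, -0.001]
ft_force: [0.4, 0.8, 0.3]
width: 0.014
grip_force: 0.0
```

drive_tool --series '[[[0,0,-2],0],[[0,0,-2],0],[[0,0,-1.5],0],[[0,0,-0.8],0],[[0,0,-0.5],0],[[0,-0.5,0],0],[[0,-0.5,0],0],[[0,-0.5,0],0],[[0,-0.5,0],0],[[0,0,0],0]]'

```text
time: 2.6
ee_pos: [0.5442, 0.1367, 0.0139]
eef_rot: [0.097, 0.995, 0.0, 0.0]
ft_force: [-0.8, -0.3, -0.2]
width: 0.0129
grip_force: 0.0
```

drive_tool --series '[[[0,0,-0.2],0],[[0,-0.3,0],0],[[0,-0.3,0],0],[[0,-0.3,0],0],[[0,-0.3,0],0],[[0,-0.3,0],0],[[0,-0.3,0],0],[[0,-0.3,0],0],[[0,0,0],0],[[0,0,0],0]]'

```text
time: 3.85
ee_pos: [0.5441, 0.1164, 0.0118]
eef_rot: [0.097, 0.995, 0.0, -0.0]
ft_force: [0.3, -0.7, 0.2]
width: 0.0131
grip_force: 0.0
```

```bash
cat > w.py <<'E'
from h import *
# wedge outline from the top camera: dark blob -> box; min-area rect, ends from rect
def look(name,x0=165,x1=235,y0=193,y1=262):
    s=r.read_state();print("tcp",s["ee_pos"].round(4) if hasattr(s["ee_pos"],"round") else s["ee_pos"],"F",np.round(s["ft_force"],2),s["time"])
    c=vision.camera("top");im=c["color"];cv2.imwrite(f"pics/{name}.png",cv2.resize(im[120:270,140:310,::-1],None,fx=4,fy=4,interpolation=cv2.INTER_CUBIC))
    return c
if __name__=="__main__":
    import sys;look(sys.argv[1])
E
python3 w.py a1
```

```text
tcp [0.5441 0.1164 0.0118] F [ 0.29 -0.66  0.2 ] 3.85
```

View pics/a1.png

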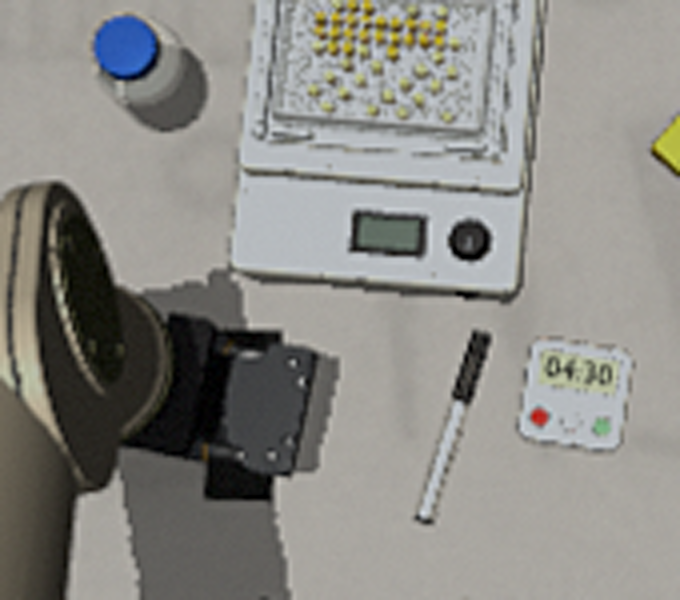

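The view shows the thin end at crop (280,332) and the rear end at (205–270,500). The wedge is rotating about its rear as intended, with roughly 8° still to go. I push on, then back off and raise the tool clear.

drive_tool --series '[[[0,-0.4,0],0],[[0,-0.4,0],0],[[0,-0.3,0],0],[[0,-0.2,0],0],[[0,0,0],0],[[0,2,0],0],[[0,3,1],0],[[-3,3,3],0],[[-4,4,3],0],[[-5,3,0],0]]'

```text
time: 5.15
ee_pos: [0.4248, 0.2564, 0.0835]
eef_rot: [0.096, 0.995, 0.002, 0.002]
ft_force: [0.3, 0.6, 0.2]
width: 0.0134
grip_force: 0.0
```

drive_tool --series '[[[-4,4,0],0],[[0,4,0],0],[[0,4,0],0],[[0,0,0],0],[[0,0,0],0],[[0,0,0],0],[[0,0,0],0],[[0,0,0],0],[[0,0,0],0],[[0,0,0],0]]'

```text
time: 6.4
ee_pos: [0.3851, 0.3723, 0.0811]
eef_rot: [0.097, 0.995, 0.0, 0.0]
ft_force: [0.4, -0.5, -0.2]
width: 0.0131
grip_force: 0.0
```

```bash
cat >> h.py <<'E'
FOOT=np.array([.637,.054])
def wedge(c,box=(175,235,188,255)):
    g=c["color"].astype(float).mean(2);x0,x1,y0,y1=box
    m=np.zeros(g.shape,np.uint8);m[y0:y1,x0:x1]=g[y0:y1,x0:x1]<50
    m=cv2.morphologyEx(m,cv2.MORPH_OPEN,np.ones((5,5)))
    k=max(cv2.findContours(m,0,cv2.CHAIN_APPROX_NONE)[0],key=cv2.contourArea)
    (cx,cy),wh,a=cv2.minAreaRect(k);B=cv2.boxPoints(((cx,cy),(wh[0]+1,wh[1]+1),a))
    W=np.array([onz(c,q,.009)[:2] for q in B]);W=W[np.argsort(W[:,0])];e=W[:2].mean(0);t=W[2:].mean(0)
    u=t-e;L=np.linalg.norm(u);u/=L;n=np.array([-u[1],u[0]])
    print("box px",B.round(0).tolist(),"len %.4f area %d"%(L,cv2.contourArea(k)),"end",e.round(4),"thin",t.round(4),"yaw %.2f"%np.degrees(np.arctan2(u[1],u[0])),"foot ahead of thin %.4f lateral %.4f"%((FOOT-t)@u,(FOOT-t)@n), "bearing end->foot %.2f"%np.degrees(np.arctan2(*(FOOT-e)[::-1])))
E
python3 -c "
from h import *
from w import look
wedge(pickle.load(open('top.pkl','rb')));wedge(look('a2'))"
```

```text
box px [[185.0, 202.0], [202.0, 200.0], [206.0, 242.0], [190.0, 244.0]] len 0.1096 area 592 end [0.4822 0.0829] thin [0.5909 0.0971] yaw 7.43 foot ahead of thin 0.0402 lateral -0.0487 bearing end->foot -10.57
tcp [0.3851 0.3723 0.0811] F [ 0.36 -0.54 -0.2 ] 6.4
box px [[192.0, 244.0], [201.0, 201.0], [217.0, 205.0], [208.0, 247.0]] len 0.1099 area 588 end [0.477  0.0781] thin [0.5848 0.0566] yaw -11.27 foot ahead of thin 0.0517 lateral 0.0076 bearing end->foot -8.57
```

View pics/a2.png

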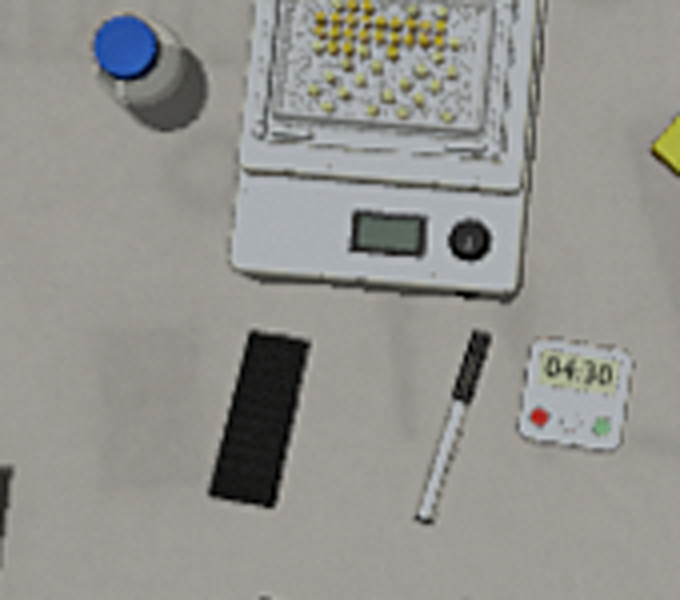

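The wedge now sits at crop (260,420) with yaw -11°, its line passing 8 mm from the foot. I go behind its end face.

drive_tool --series '[[[1.3,-5.8,0],0],[[1.3,-5.8,0],0],[[1.3,-5.8,0],0],[[1.3,-5.8,0],0],[[1.3,-5.8,0],0],[[0,0,-2],0],[[0,0,-2],0],[[0,0,-2],0],[[0,0,-0.9],0],[[0,0,0],0]]'

```text
time: 7.7
ee_pos: [0.4499, 0.0823, 0.0119]
eef_rot: [0.097, 0.995, -0.0, -0.0]
ft_force: [0.4, 0.0, 0.6]
width: 0.013
grip_force: 0.0
```

drive_tool --series '[[[0.6,-0.06,0],0],[[0.6,-0.06,0],0],[[0.6,-0.06,0],0],[[0.6,-0.06,0],0],[[0.6,-0.06,0],0],[[0.6,-0.06,0],0],[[0.6,-0.06,0],0],[[0.6,-0.06,0],0],[[0.6,-0.06,0],0],[[0,0,0],0]]'

```text
time: 8.95
ee_pos: [0.5046, 0.0769, 0.0121]
eef_rot: [0.097, 0.995, 0.0, 0.0]
ft_force: [0.3, 0.3, 0.3]
width: 0.0131
grip_force: 0.0
```

```bash
python3 w.py a3
```

```text
tcp [0.5046 0.0769 0.0121] F [0.27 0.34 0.3 ] 8.95
```

View pics/a3.png

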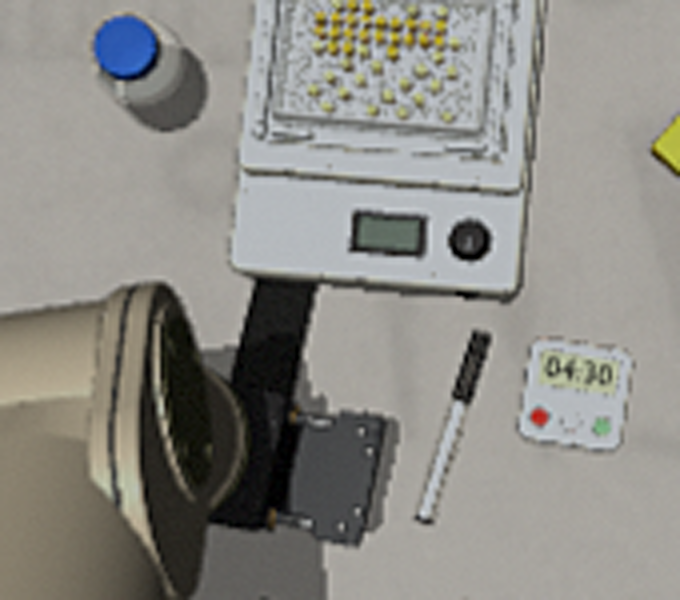

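The wedge is entering under the console front at crop (255–318,280), well aligned with the foot. I now push in small steps while watching the force.

drive_tool --series '[[[0.3,-0.05,0],0],[[0.3,-0.05,0],0],[[0.3,-0.05,0],0],[[0.3,-0.05,0],0],[[0.3,-0.05,0],0],[[0.3,-0.05,0],0],[[0.3,-0.05,0],0],[[0.1,-0.02,0],0],[[0,0,0],0],[[0,0,0],0]]'

```text
time: 10.25
ee_pos: [0.5261, 0.0733, 0.0121]
eef_rot: [0.097, 0.995, 0.0, 0.0]
ft_force: [-0.2, 0.1, -1.1]
width: 0.0131
grip_force: 0.0
```

drive_tool --series '[[[0.05,-0.01,0],0],[[0.05,-0.01,0],0],[[0.05,-0.01,0],0],[[0.05,-0.01,0],0],[[0.05,-0.01,0],0],[[0.05,-0.01,0],0],[[0.05,-0.01,0],0],[[0.05,-0.01,0],0],[[0.05,-0.01,0],0],[[0.05,-0.01,0],0]]'

```text
time: 11.5
ee_pos: [0.5311, 0.0722, 0.012]
eef_rot: [0.097, 0.995, 0.0, -0.0]
ft_force: [-0.3, 0.1, 0.3]
width: 0.0134
grip_force: 0.4
```

drive_tool --series '[[[0.05,-0.01,0],0],[[0.05,-0.01,0],0],[[0.05,-0.01,0],0],[[0.05,-0.01,0],0],[[0.05,-0.01,0],0],[[0.05,-0.01,0],0],[[0.05,-0.01,0],0],[[0.05,-0.01,0],0],[[0.05,-0.01,0],0],[[0.05,-0.01,0],0]]'

```text
time: 12.75
ee_pos: [0.5361, 0.0713, 0.0121]
eef_rot: [0.097, 0.995, 0.0, 0.0]
ft_force: [-1.0, 0.2, 1.7]
width: 0.0132
grip_force: 0.4
```

drive_tool --series '[[[0.05,-0.01,0],0],[[0.05,-0.01,0],0],[[0.05,-0.01,0],0],[[0.05,-0.01,0],0],[[0.05,-0.01,0],0],[[0.05,-0.01,0],0],[[0,0,0],0],[[0,0,0],0],[[0,0,0],0],[[0,0,0],0]]'

```text
time: 14.0
ee_pos: [0.539, 0.0707, 0.012]
eef_rot: [0.097, 0.995, 0.0, -0.0]
ft_force: [-4.7, 1.0, 2.7]
width: 0.013
grip_force: 2.3
```

```bash
python3 -c "
from h import *
f=[]
for i in range(6): c=vision.camera('top');f.append(r.read_state()['ft_force'])
print(np.round(f,2),np.mean(f,0))"
```

```text
[[-4.78  1.69  2.17]
 [-4.64  1.32  1.57]
 [-4.28  1.86  2.57]
 [-4.73  1.44  2.73]
 [-4.75  0.81  2.7 ]
 [-4.4   2.07  1.44]] [-4.59746907  1.53010976  2.19574492]
```

drive_tool --series '[[[0.05,-0.01,0],0],[[0.02,0,0],0],[[0,0,0],0],[[0,0,0],0],[[0,0,0],0],[[0,0,0],0],[[0,0,0],0],[[0,0,0],0],[[0,0,0],0],[[0,0,0],0]]'

```text
time: 15.55
ee_pos: [0.5395, 0.0706, 0.012]
eef_rot: [0.097, 0.995, 0.0, -0.0]
ft_force: [-5.6, 1.5, 2.5]
width: 0.0132
grip_force: 2.9
```

drive_tool --series '[[[-1,0.2,0],0],[[-1,0.2,0],0],[[0,0,4],0],[[0,0,4],0],[[0,0,4],0],[[4,-0.8,0],0],[[4,-0.8,0],0],[[4,-0.8,0],0],[[0,0,-2],0],[[0,0,-2],0]]'

```text
time: 16.8
ee_pos: [0.639, 0.0507, 0.0906]
eef_rot: [0.097, 0.995, -0.0, -0.0]
ft_force: [-0.3, 0.4, -0.5]
width: 0.0127
grip_force: 0.0
```

```bash
python3 w.py a4; python3 -c "
from h import *
c=vision.camera('scene');cv2.imwrite('pics/s4.png',cv2.resize(c['color'][100:230,190:360,::-1],None,fx=4.5,fy=4.5,interpolation=cv2.INTER_CUBIC))"
```

```text
tcp [0.639  0.0507 0.0906] F [-0.25  0.38 -0.51] 16.8
```

View pics/s4.png

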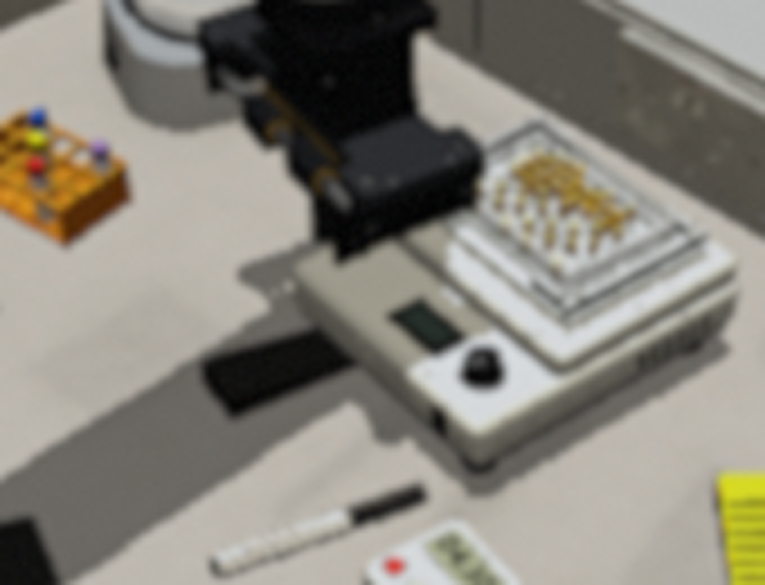

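The wedge lies under the console, end face at crop (220,390), and the fingers are above the console's left part at (345,250). The shaker is in its place, so I press down gently.

drive_tool --series '[[[0,0,-0.8],0],[[0,0,-0.6],0],[[0,0,-0.4],0],[[0,0,-0.2],0],[[0,0,-0.1],0],[[0,0,-0.1],0],[[0,0,0],0],[[0,0,0],0],[[0,0,0],0],[[0,0,0],0]]'

```text
time: 18.15
ee_pos: [0.6398, 0.0506, 0.0701]
eef_rot: [0.097, 0.995, 0.0, 0.0]
ft_force: [-0.5, 0.2, 0.0]
width: 0.0133
grip_force: 0.0
```

drive_tool --series '[[[0,0,-0.05],0],[[0,0,-0.05],0],[[0,0,-0.05],0],[[0,0,-0.05],0],[[0,0,0],0],[[0,0,0],0],[[0,0,0],0],[[0,0,0],0],[[0,0,0],0],[[0,0,0],0]]'

```text
time: 19.4
ee_pos: [0.6398, 0.0506, 0.0681]
eef_rot: [0.097, 0.995, 0.0, 0.0]
ft_force: [-0.5, -0.4, 0.6]
width: 0.0132
grip_force: 0.6
```

drive_tool --series '[[[0,0,-0.05],0],[[0,0,-0.05],0],[[0,0,0],0],[[0,0,0],0],[[0,0,0],0],[[0,0,0],0],[[0,0,0],0],[[0,0,0],0],[[0,0,0],0],[[0,0,0],0]]'

```text
time: 20.65
ee_pos: [0.6398, 0.0506, 0.0679]
eef_rot: [0.097, 0.995, 0.0, 0.0]
ft_force: [-5.2, -0.9, 9.0]
width: 0.013
grip_force: 4.4
```

```bash
python3 -c "
from h import *
for i in range(10):
    c=vision.camera('top');s=r.read_state()
    if i%3==0: print(s['time'],np.round(s['ft_force'],1),np.round(s['ee_pos'],4))
cv2.imwrite('pics/s5.png',cv2.resize(vision.camera('scene')['color'][100:230,190:360,::-1],None,fx=4.5,fy=4.5,interpolation=cv2.INTER_CUBIC))
"
```

```text
20.7 [-4.5  0.2  9.1] [0.6398 0.0506 0.0678]
20.85 [-5.6  0.8  8.4] [0.6398 0.0506 0.0679]
21.0 [-4.3 -1.   8.7] [0.6398 0.0506 0.0679]
21.15 [-3.7 -1.2  9.1] [0.6398 0.0506 0.0679]
```

View pics/s5.png

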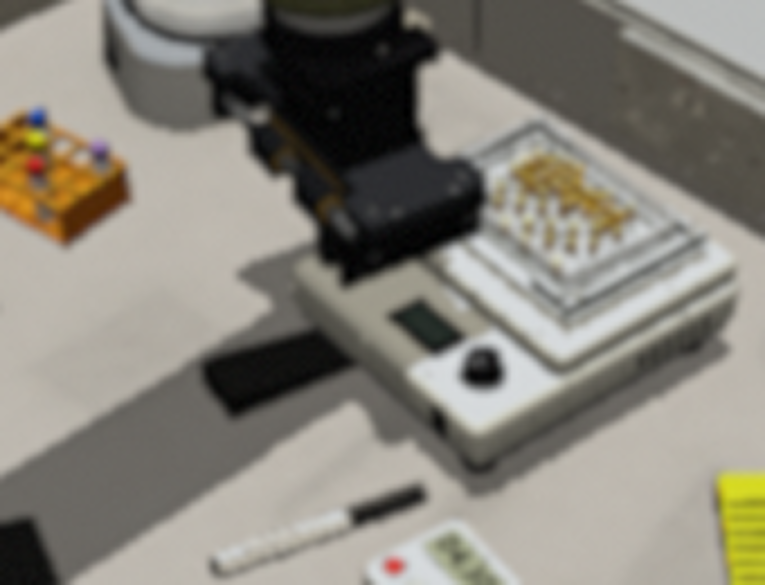

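The fingertips press the corner at crop (350,275). The wedge's end face is still at (220,390), and the shaker has not moved. The force holds steady at 9 N with the console top at 59.9 mm, so it is firm and level.

```bash
python3 -c "
from bench import r
print(r.close_job())"
```

```text
the job is handed in; nothing more can be done
None
```

I pushed the wedge under the short foot until the push reached about 5.8 N and handed the job in with the fingertips pressing that corner at a steady 9 N; the console top measured 59.9 mm, so the shaker stood firm and level, though no verdict came back.

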